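Reload the prize-capsule dispenser and hold its key switch turned

TASK

Drop the two prize capsules one by one, flat foot down, into the two empty bores of the yellow capsule dispenser, one in each. Then take the red key from the rack, push it fully home in the dispenser's lock, working it past the sticky pins, turn it a quarter turn clockwise to its stop, and finish still gripping the key and holding it turned, because the switch springs back when let go. Leave the other keys, the toys and everything else on the counter alone.

Things in the scene. Friction and masses are not known exactly. Their poses are not given: they have to be found in the camera images.
- cap_orange_mid (a point): Centre of a prize capsule with an orange lower and a yellow upper half: upright, round, 36 mm across, 50 mm tall, flat foot, rounded shoulder in the top 7 mm. The point is on its axis, 25 mm above its foot; z is its axis, up. About 30 g, stands loose on the counter (z = 0).
- cap_green_mid (a point): Centre of the other prize capsule, green lower half and yellow upper half, otherwise the same.
- dispenser: The fixed yellow dispenser with a flat white deck, 200 mm (x) by 260 mm (y) by 90 mm tall; origin at the centre of its underside. Its axes, shared by the three points below: z up, x from the near bore to the far one and along the unturned keyway, y to the left.
- bore_near (a point): Centre of the mouth, level with the deck (90 mm above the counter), of the bore nearer the robot, ringed in blue: round, vertical, 42 mm wide, 25 mm deep, flat floor. A capsule standing in it has its centre level with the mouth; 25 mm stand out. Either capsule may go in either bore.
- bore_far (a point): Centre of the mouth of the other bore, 84 mm from the first along the dispenser's x; the same size.
- lock_mouth (a point): Centre of the keyway at the top of the lock's steel plate (50 mm square, 6 mm thick, top 96 mm above the counter). Keyway vertical, 15.5 mm (x) by 6.5 mm (y), 3 mm chamfer at its mouth. Below the plate it goes on in a turning plug. The plate lets the key turn only within 3 mm of fully home, and then keeps it in. Red dot on the deck: unturned end (+x); green dot: quarter turn (-y).
- key_bow (a point): Centre of the bow (head) of the RED key, the one to use: a flat upright plate 30 mm wide (x), 10 mm thick (y, grip it across this), 42 mm tall (z). Below: a steel shoulder disc 22 mm wide, 3 mm thick, underside 24 mm below this point; a neck 5 mm thick, 9 mm long; a blade 14 mm (x) by 5 mm (y), 22 mm long, rounded end 55 mm below this point. Half-turn symmetric, 45 g.
- rack: Fixed wooden key rack, 190 mm (x) by 50 mm (y), 40 mm tall, origin at the centre of its underside. Three keys stand blade down in slots 60 mm apart along its x, colours in any order, shoulder discs on its top (bow centres 64 mm above the counter), bow widths along its x. Lift a key straight up 35 mm to free it.
- key_blue_bow (a point): Centre of the bow of the blue key, the same shape, in another slot of the rack. Not to be moved.
- key_green_bow (a point): Centre of the bow of the green key, likewise. Not to be moved.
- lock (a joint): Angle of the plug, rad: 0 unturned, growing clockwise seen from above to a stop at 1.571. A spring turns it back (0.02 N m at 0, 0.11 at the stop). The key has 0.1 rad of play. Two sticky sprung pins, 17 and 24 mm below lock_mouth, resist the blade in jerks of 5 to 15 N; a small yaw to and fro while pushing eases it. Fully home, the disc is on the plate, the bow's centre 24 mm above lock_mouth.
- toy_truck: Bystander: a red and yellow toy truck, 110 mm long, 67 mm tall; origin at the centre of its underside.
- toy_box: Bystander: a blue toy box 70 by 130 mm, 100 mm tall; origin at the centre of its underside.
- ring_tower: Bystander: a stacking-ring toy, 70 mm across, 98 mm tall; origin at the centre of its underside.
- prize_tin: Bystander: a blue can with a white band, 72 mm across, 110 mm tall; origin at the centre of its underside.
Things that resemble listed ones, but are neither listed nor needed, are in the scene too. Of the things that look like the rack, the middle-sized one is meant.

How it is judged:
By the outcome, as a careful person would: the job done as asked, in the order asked, and still so for the second after the job is handed in, while the arm keeps its last pose, push and grip.
It also fails if it takes over 72 s, if anything falls off the work surface, if the arm or the gripper's body presses on something with over 40 N, if the wrist force passes 120 N, or if a joint passes its speed limit or range.

ROBOT

A 6-joint arm with a two-finger parallel gripper is mounted at the origin on the work surface. World frame = base frame: x ahead of the robot, y to its left, z up, the work surface at z = 0. Lengths are in m, angles in rad, forces in N, time in s.
With the tool pointing down it reaches from about 0.3 to 0.875 m from the base axis. Payload 6.4 kg.
Tool frame: the origin (TCP) lies midway between the tips of the shut fingers; the grasp point (between the pads) lies 19 mm behind it (ctrl.pinch_z is the distance from the TCP to the grasp point, in m); z points along the fingers, y is the line along which they close (so a half turn about z gives the same grasp; the last joint's range is limited). The gripper opens to 85 mm and grips with 20 to 120 N. Pads are 22 mm wide; open, the fingers measure 114 mm over their backs; the gripper's body (76 mm by 85 mm) begins 54 mm behind the grasp point. The pads swing forward as they close: fully open they stand 13 mm farther back than shut.
Start: joints at [1.058, 0.181, 1.607, -0, 1.354, -0.206], TCP at [0.174, 0.548, 0.231] pointing down, gripper open.
Joint ranges: [-2.99, 2.99], [-0.89, 2.07], [0.3, 2.58], [-1.14, 4.28], [0, 2.63], [-3.12, 3.12]. Speed limits (rad/s): [2.57, 2.57, 3.01, 3.14, 3.14, 3.14].

INTERFACE

Orientations are given as a unit quaternion [w, x, y, z].
In Python, from bench import ctrl gives the robot as it stands.
- The arm moves only by the tool apply_moves, never from a script. Its argument "moves" is a list of rows, each an object with "jaw": the opening, from 0 (shut) to 1 (fully open); "offset": the shift along the tool's x, y, z in mm, a list of three; "rot": the turn, a rotation vector about the tool's x, y, z in degrees, a list of three. In form: [{"jaw": jaw, "offset": [dx, dy, dz], "rot": [ax, ay, az]}, ...]. A call has exactly 5 rows; each row shifts and turns the commanded pose from where the row before left it, along the tool's axes as they then stand; what a row does not reach is not made up. A row lasts 1/8 s, in which the tool goes at most 62.5 mm and 10.7 degrees, less where a joint would pass 70% of its speed; a pose out of reach is approached as far as the arm can. A call is refused whole if a number of a shift passes 62.5 or a number of a turn 10.7, either way. A call with a gripper value outside its range is refused whole. The fingers move at their own pace and stop on an object; the grip force is fixed at half the most. Time passes only in rows, so rows that do not move let the fingers close, or fill a call up. It gives the time, the measured TCP pose, the force, the opening and the grip force at its end, in the units of the state.
- ctrl.get_obs(): the state, without advancing time (a new reading comes with each control period).
- ctrl.camera(name): name is "side" or "top"; returns (picture, depth): 400x640x3 uint8, red, green, blue; 400x640 float32, m along the optical axis (not along the pixel's ray), 0 where there is no reading.
- ctrl.camera_params(name): a dict with "K" (3x3 intrinsics, pixels), "cam_to_world" (4x4, takes a point from camera to world coordinates). Camera axes: x right, y down, z forward; pixel columns grow to the right and rows downward; lengths in m; the calibration is good to about 2 mm. A picture is of the moment at which its call begins. camera_params takes no time and is no camera call.
- ctrl.hand_in(): hands the job in; it is judged then, once.
Trained networks look in the newest picture that a camera, given by its name, has taken for a name from the list of things; names that differ only in an ending like _2 or _b are one class to them, and where a whole thing is asked for, a point or a joint stands for the part that bears it (a point fixed in the world has none). Each returns a list of dicts, best first, with "score" (0 to 1); they miss things now and then, are a little off and sometimes report something else, mostly with a low value. They report only what shows in the picture. A call takes as long as a camera call. They do not tell look-alikes from the thing itself.
- ctrl.outline_of(camera, target): "region" (400x640 bool, what is visible of it) and "position" ([column, row] in pixels, amid what is visible of it).
The state is a dict: "time_s": time; "q": joint angles; "dq": joint speeds; "joint_efforts": joint torques, N m; "eef_pos": TCP position; "eef_rot": TCP orientation; "wrist_force": force on the tool from outside, world axes, zero at the start; "torque": the same for the moment, N m; "opening": opening from 0.0 (shut) to 1.0 (fully open); "grasp_force": force on a finger pad.
Only numpy, scipy, OpenCV 4.12 (cv2) and the standard library are available. Lean on these libraries where they do the work, as an engineer would, in place of code of your own. Each camera call takes 0.05 s, during which the arm holds its last target. There are 200 camera calls.

## Working session

There is one attempt and no reset: what is moved stays moved. The work goes in short steps, Python scripts to look and compute and a tool call to move; the robot and the scene stay as the last step left them, time stands still between calls to the robot, and variables do not carry over. Pictures are saved under pics/ and viewed, at most 10 in all, crops included, and the job is handed in when it is done.

Besides the shell and the picture viewer there is one more tool, called after "Emit:" by a JSON object that holds its "api" and its "payload". apply_moves: Moves the arm, as the interface text tells. Its arguments: {"type":"object","properties":{"moves":{"type":"array"}},"required":["moves"]}

```bash
ls; mkdir -p pics
cat > h.py <<'E'
import numpy as np, cv2, json
from bench import ctrl
def shot(n):
    rgb,d=ctrl.camera(n); p=ctrl.camera_params(n)
    np.savez('/tmp/%s.npz'%n,rgb=rgb,d=d,K=p['K'],T=p['cam_to_world']); return rgb,d
def cloud(n):
    z=np.load('/tmp/%s.npz'%n); d=z['d'];K=z['K'];T=z['T']
    v,u=np.mgrid[:400,:640]
    P=np.stack([(u-K[0,2])/K[0,0]*d,(v-K[1,2])/K[1,1]*d,d],-1)
    return z['rgb'],d,P@T[:3,:3].T+T[:3,3]
E
python3 - <<'E'
from h import *
for n in ['top','side']:
    rgb,d=shot(n); cv2.imwrite('pics/%s0.png'%n,rgb[:,:,::-1])
    p=ctrl.camera_params(n); print(n,np.round(p['cam_to_world'],3).tolist(),p['K'][0][0])
o=ctrl.get_obs(); print({k:np.round(v,3).tolist() for k,v in o.items()}, ctrl.pinch_z)
E
```

```text
pics
top [[-0.02, -0.993, 0.114, 0.304], [-1.0, 0.021, 0.007, 0.002], [-0.01, -0.114, -0.993, 1.596], [0.0, 0.0, 0.0, 1.0]] 440.3900645747896
side [[-0.943, -0.267, 0.197, 0.254], [-0.331, 0.728, -0.6, 0.647], [0.017, -0.631, -0.775, 0.914], [0.0, 0.0, 0.0, 1.0]] 412.67475031877336
{'time_s': 0.1, 'q': [1.058, 0.181, 1.608, 0.0, 1.354, -0.206], 'dq': [0.001, -0.002, -0.003, 0.001, -0.001, 0.001], 'joint_efforts': [0.0, -44.588, -35.224, -0.0, 0.004, 0.0], 'eef_pos': [0.173, 0.548, 0.23], 'eef_rot': [-0.0, 0.153, 0.988, -0.001], 'wrist_force': [0.047, -0.415, 0.738], 'torque': [-0.031, 0.005, 0.013], 'grasp_force': 0.0, 'opening': 0.997} 0.0187
```

View pics/top0.png

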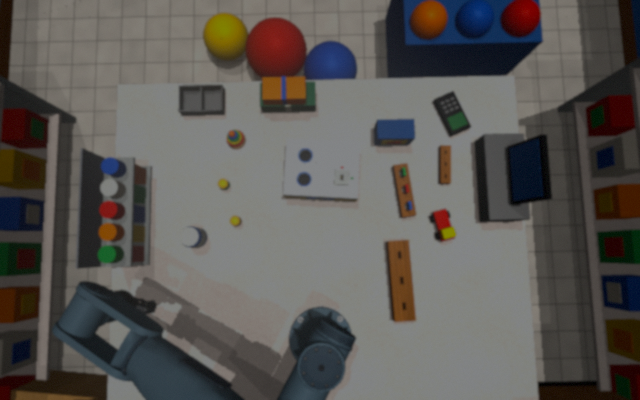

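View pics/side0.png

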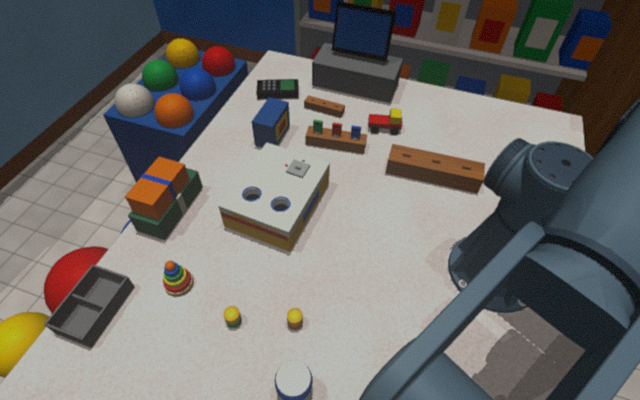

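Capsules in the top view are at (223,184) and (236,221). The dispenser's bores are at (304,179) and (305,155), and its lock is at (343,176). There are three rack look-alikes at (445,165), (404,190) and (400,280); the middle-sized one at (404,190) holds the keys, and red is its middle key.

```bash
cat > m.py <<'E'
from h import *
tiles=[]
for n in ['top','side']:
    rgb,d,P=cloud(n); Z=P[...,2]
    hsv=cv2.cvtColor(rgb,cv2.COLOR_RGB2HSV)
    print(n)
    for t in ['cap_orange_mid','cap_green_mid','key_bow','key_blue_bow','key_green_bow','dispenser','rack','bore_near','bore_far','lock_mouth']:
        try: r=ctrl.outline_of(n,t)
        except Exception as e: print(t,e); continue
        for k in r[:3]:
            m=k['region']&(d>0); 
            if m.sum()==0: continue
            Q=P[m]; zt=np.percentile(Q[:,2],95); q=Q[Q[:,2]>zt-.008]
            print(t,round(k['score'],2),np.round(k['position'],1),m.sum(),'med',np.round(np.median(Q,0),4),'top',np.round(q.mean(0),4),'zt',round(zt,3), 'rng',np.round(np.ptp(Q[:,:2],axis=0),3))
    a={'top':(270,130,160,100),'side':(200,90,180,150)}[n]
    x,y,w,h=a; c=cv2.resize(rgb[y:y+h,x:x+w],None,fx=4,fy=4,interpolation=cv2.INTER_CUBIC)
    c=np.clip(c.astype(float)*1.5,0,255).astype(np.uint8); cv2.imwrite('pics/%s_crop.png'%n,c[:600,:800,::-1])
E
python3 m.py
```

```text
top
cap_orange_mid 0.65 [236.6 220.6] 104 med [0.4197 0.2918 0.0462] top [0.421  0.2939 0.0509] zt 0.054 rng [0.039 0.045]
key_blue_bow 0.43 [406.5 203.4] 43 med [ 0.4564 -0.3152  0.0793] top [ 0.4575 -0.3182  0.0864] zt 0.089 rng [0.027 0.013]
key_green_bow 0.44 [192.8 238.9] 466 med [0.3629 0.4237 0.108 ] top [0.3645 0.4351 0.1121] zt 0.116 rng [0.066 0.076]
key_green_bow 0.38 [400.4 171.7] 37 med [ 0.5766 -0.2996  0.0798] top [ 0.5755 -0.3021  0.0841] zt 0.088 rng [0.027 0.01 ]
dispenser 0.88 [321.5 167.9] 4461 med [ 0.5877 -0.016   0.0905] top [ 0.5915 -0.0227  0.0926] zt 0.097 rng [0.228 0.28 ]
rack 0.94 [401.1 281.1] 1909 med [ 0.1977 -0.2796  0.0577] top [ 0.2008 -0.2828  0.0596] zt 0.064 rng [0.276 0.094]
rack 0.88 [403.4 194.1] 723 med [ 0.5084 -0.3043  0.0397] top [ 0.5155 -0.3089  0.044 ] zt 0.047 rng [0.193 0.082]
rack 0.78 [446.6 166.1] 436 med [ 0.609  -0.4594  0.0282] top [ 0.6099 -0.4619  0.0306] zt 0.034 rng [0.139 0.041]
bore_near 0.93 [323.2 169.9] 4489 med [ 0.5878 -0.0182  0.0905] top [ 0.5918 -0.0227  0.0926] zt 0.097 rng [0.233 0.29 ]
bore_far 0.67 [323.3 169. 
[... 1041 characters left out ...]
]
rack 0.7 [434.5 167. ] 3031 med [ 0.1997 -0.2555  0.0574] top [ 0.1998 -0.2802  0.0594] zt 0.062 rng [0.295 0.157]
rack 0.58 [324.6 107. ] 513 med [ 0.6081 -0.4506  0.0287] top [ 0.6099 -0.4608  0.0303] zt 0.033 rng [0.14  0.088]
bore_near 0.97 [277.3 195.5] 7620 med [0.5795 0.0221 0.0906] top [ 0.5907 -0.0086  0.0917] zt 0.094 rng [0.254 0.352]
bore_near 0.54 [293.7 380.2] 1314 med [0.362  0.4421 0.1107] top [0.3643 0.438  0.1112] zt 0.113 rng [0.09  0.092]
bore_far 0.96 [279.2 196.9] 7541 med [0.5807 0.0219 0.0906] top [ 0.5907 -0.0079  0.0917] zt 0.094 rng [0.262 0.362]
lock_mouth 0.71 [275.9 197.6] 7620 med [0.5794 0.0216 0.0906] top [ 0.5905 -0.0084  0.0917] zt 0.094 rng [0.268 0.355]
```

View pics/side_crop.png

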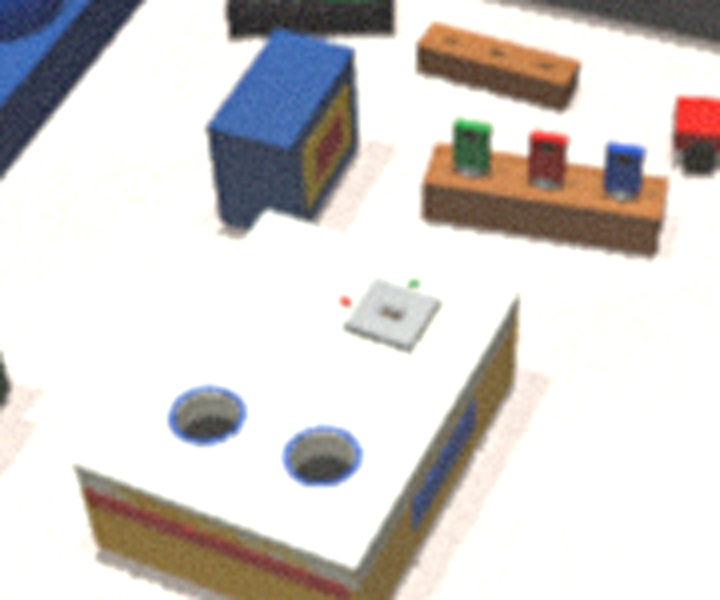

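View pics/top_crop.png

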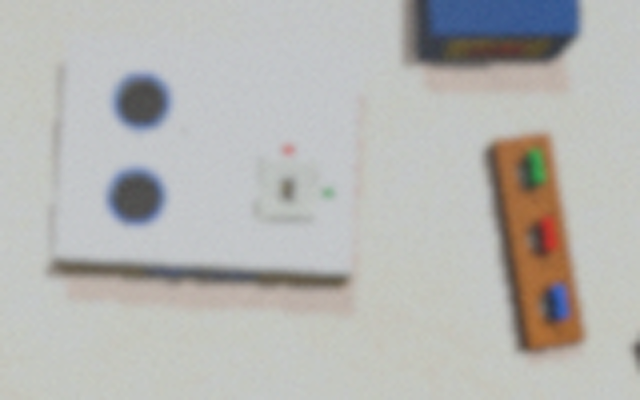

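The side crop shows green, red and blue keys left to right in the middle-sized rack, with red in the middle slot near full-frame (337,129). The keyway is near (298,168), with the red dot at its +x side. Next I'll refine these with ray-plane intersections.

```bash
cat > m2.py <<'E'
from h import *
def onplane(n,u,v,z):
    f=np.load('/tmp/%s.npz'%n);K=f['K'];T=f['T']
    r=T[:3,:3]@np.array([(u-K[0,2])/K[0,0],(v-K[1,2])/K[1,1],1]); o=T[:3,3]
    return (o+r*(z-o[2])/r[2])
def blobs(mask,box,amin=3):
    x,y,w,h=box; m=np.zeros(mask.shape,np.uint8); m[y:y+h,x:x+w]=mask[y:y+h,x:x+w]
    c,l,s,ce=cv2.connectedComponentsWithStats(m)
    return [(s[i,4],ce[i],l==i) for i in range(1,c) if s[i,4]>=amin]
B={'top':dict(bore=(290,140,30,50),lock=(330,158,28,33),rack=(385,158,40,65),cap=(205,170,45,65),deck=(270,130,100,80)),
 'side':dict(bore=(235,178,65,40),lock=(278,155,38,28),rack=(300,115,75,45),cap=(215,295,95,45),deck=(210,140,130,110))}
if __name__=='__main__':
  for n in ['top','side']:
    rgb,d,P=cloud(n); hsv=cv2.cvtColor(rgb,cv2.COLOR_RGB2HSV); H,S,V=[hsv[...,i].astype(int) for i in range(3)]
    print(n)
    b=B[n]
    blue=(H>100)&(H<130)&(S>60)
    for a,c,m in blobs(blue,b['bore'],15):
        cs,_=cv2.findContours(m.astype(np.uint8),cv2.RETR_EXTERNAL,cv2.CHAIN_APPROX_NONE)
        e=cv2.fitEllipse(max(cs,key=len)); print('bore',a,np.round(e[0],1),np.round(e[1],1),np.round(onplane(n,*e[0],.09),4))
    for nm,k in [('reddot',((H<8)|(H>172))&(S>60)),('greendot',(H>45)&(H<85)&(S>60))]:
        for a,c,m in blobs(k,b['lock'],2): print(nm,a,np.round(c,1),np.round(onplane(n,*c,.09),4))
    x,y,w,h=b['lock']; vv=np.zeros_like(V);
    for a,c,m in blobs(V<0.62*np.median(V[y:y+h,x:x+w]),b['lock'],2):
        wt=m*(np.median(V[y:y+h,x:x+w])-V); c=[(wt*np.arange(640)).sum()/wt.sum(),(wt*np.arange(400)[:,None]).sum()/wt.sum()]
        print('dark',a,np.round(c,1),np.round(onplane(n,*c,.096),4))
    # plate via height .096 of depth
    def rect(mask,z0,nm,box):
        x,y,w,h=box; mm=np.zeros(mask.shape,bool); mm[y:y+h,x:x+w]=True
        k=max(blobs(mask&mm,box,5),key=lambda t:t[0])[2]; ps=np.argwhere(k)[:,::-1]
        W=np.array([onplane(n,u,v,z0)[:2] for u,v in ps]); r=cv2.minAreaRect((W*1000).astype(np.float32)); print(nm,np.round(r[0],1),np.round(r[1],1),round(r[2],2), 'mean',np.round(W.mean(0),4))
    Z=P[...,2]
    rect((abs(Z-.09)<.012)&(V>100 if n=='side' else V>-1),.09,'deck',b['deck'])
    rect((abs(Z-.04)<.006)&(H<20)&(S>60),.04,'rack',b['rack'])
    for nm,k in [('red',((H<6)|(H>172))&(S>150)),('green',(H>45)&(H<85)&(S>80)),('blue',(H>105)&(H<130)&(S>80))]:
        m=k&(Z>.05); 
        for a,c,mm in blobs(m,b['rack'],4):
            t=mm&(Z>.079); print('key',nm,a,np.round(c,1),'topdepth',t.sum(),np.round(P[t].mean(0),4), 'ray',np.round(onplane(n,*c,.085 if n=='top' else .066),4))
    yel=(S>90)&(H>10)&(H<90)
    for a,c,m in blobs(yel,b['cap'],20):
        f=m&(Z>.015); pts=P[f]
        from scipy.optimize import least_squares
        print('cap',a,np.round(c,1),'ray.03',np.round(onplane(n,*c,.03 if n=='side' else .04),4),'zmax',np.round(np.percentile(Z[f],97),3),'topmean',np.round(P[m&(Z>.046)].mean(0),4))
E
python3 m2.py
```

```text
top
bore 43 [305.  154.9] [12.2 12.3] [0.6392 0.0411 0.09  ]
bore 55 [303.6 178.6] [12.3 12.7] [0.5556 0.0475 0.09  ]
deck [592.9 -17.1] [260.  202.1] 85.77 mean [ 0.5924 -0.0201]
rack [ 516.6 -309.2] [188.5  50. ] 7.12 mean [ 0.5144 -0.3081]
key red 22 [406.5 188.2] topdepth 17 [ 0.5154 -0.3093  0.0839] ray [ 0.5153 -0.308   0.085 ]
key green 28 [403.4 171.5] topdepth 18 [ 0.5752 -0.302   0.0836] ray [ 0.5741 -0.2996  0.085 ]
key blue 27 [409.4 205.3] topdepth 18 [ 0.4571 -0.3168  0.0853] ray [ 0.4555 -0.315   0.085 ]
cap 84 [222.7 183.5] ray.03 [0.5527 0.3389 0.04  ] zmax 0.054 topmean [0.5527 0.337  0.05  ]
cap 83 [234.9 220.6] ray.03 [0.4187 0.2953 0.04  ] zmax 0.057 topmean [0.4182 0.2891 0.0796]
side
bore 80 [251.2 193.4] [13.5 18.5] [0.6412 0.0385 0.09  ]
bore 86 [279.9 203.6] [14.3 18.6] [0.5573 0.0445 0.09  ]
reddot 6 [285.8 164.8] [ 0.5959 -0.0895  0.09  ]
dark 13 [297.5 168.1] [ 0.5587 -0.0838  0.096 ]
dark 9 [290.7 173. ] [ 0.5694 -0.0601  0.096 ]
dark 8 [299.4 175.7] [ 0.5436 -0.0588  0.096 ]
deck [592.3 -15.1] [266.3 204.3] 85.84 mean [ 0.5917 -0.0103]
rack [ 517.4 -307.5] [190.2  60. ] 7.32 mean [ 0.5155 -0.3037]
key red 20 [336.3 124.5] topdepth 20 [ 0.5182 -0.3071  0.0857] ray [ 0.5245 -0.3297  0.066 ]
key red 4 [339.  130.5] topdepth 0 [nan nan nan] ray [ 0.5079 -0.3056  0.066 ]
key green 72 [317.4 125.4] topdepth 24 [ 0.5774 -0.3004  0.0854] ray [ 0.5786 -0.3049  0.066 ]
key blue 77 [355.6 130.9] topdepth 30 [ 0.4514 -0.2842  0.1123] ray [ 0.4593 -0.322   0.066 ]
cap 241 [231.4 314.7] ray.03 [0.5566 0.3363 0.03  ] zmax 0.053 topmean [0.5527 0.3395 0.0498]
cap 262 [294.4 317.5] ray.03 [0.4206 0.2945 0.03  ] zmax 0.053 topmean [0.4196 0.2967 0.05  ]m2.py:38: RuntimeWarning: Mean of empty slice.
  t=mm&(Z>.079); print('key',nm,a,np.round(c,1),'topdepth',t.sum(),np.round(P[t].mean(0),4), 'ray',np.round(onplane(n,*c,.085 if n=='top' else .066),4))
  ret = um.true_divide(
```

```bash
cat > go.py <<'E'
import sys; from h import *
from scipy.spatial.transform import Rotation as R
def state():
    o=ctrl.get_obs(); w,x,y,z=o['eef_rot']; return o,R.from_quat([x,y,z,w])
def info():
    o,r=state(); M=r.as_matrix(); ty=M[:,1]
    print('t',round(o['time_s'],2),'pos',np.round(o['eef_pos'],4),'yaw',round(np.degrees(np.arctan2(ty[1],ty[0])),2),'zax',np.round(M[:,2],4),'open',round(o['opening'],3),'gf',round(o['grasp_force'],1),'F',np.round(o['wrist_force'],1),'q1,q6',round(o['q'][0],2),round(o['q'][5],2))
    return o,M
def go(x,y,z,yaw):
    o,M=info(); d=M.T@(np.array([x,y,z])-o['eef_pos']); ty=M[:,1]
    cur=np.degrees(np.arctan2(ty[1],ty[0])); 
    print('  tool offset mm',np.round(d*1000,1),'rotz',round((cur-yaw+180)%360-180,2))
if __name__=='__main__':
    a=list(map(float,sys.argv[1:]))
    for i in range(0,len(a),4): go(*a[i:i+4])
E
python3 go.py .4195 .2955 .12 85.8
```

```text
t 1.1 pos [0.1736 0.5482 0.2313] yaw 72.42 zax [ 0. -0. -1.] open 1.004 gf 0.0 F [0.  0.5 0.1] q1,q6 1.06 -0.21
  tool offset mm [-310.7 -166.6  111.3] rotz -13.38
```

Emit:
{"api": "apply_moves", "payload": {"moves": [{"jaw":1,"offset":[-44,-24,0],"rot":[0,0,0]},{"jaw":1,"offset":[-44,-24,0],"rot":[0,0,0]},{"jaw":1,"offset":[-44,-24,0],"rot":[0,0,0]},{"jaw":1,"offset":[-44,-24,0],"rot":[0,0,0]},{"jaw":1,"offset":[-44,-24,0],"rot":[0,0,0]}]}}

```text
time_s: 1.72
eef_pos: [0.3481, 0.3662, 0.2315]
eef_rot: [0.0, 0.153, 0.988, 0.0]
wrist_force: [0.8, 0.1, 0.8]
opening: 0.998
grasp_force: 0.0
```

Emit:
{"api": "apply_moves", "payload": {"moves": [{"jaw":1,"offset":[-45,-23,0],"rot":[0,0,0]},{"jaw":1,"offset":[-45,-23,0],"rot":[0,0,0]},{"jaw":1,"offset":[0,0,40],"rot":[0,0,-6.7]},{"jaw":1,"offset":[0,0,40],"rot":[0,0,-6.7]},{"jaw":1,"offset":[0,0,20],"rot":[0,0,0]}]}}

```text
time_s: 2.35
eef_pos: [0.4179, 0.2955, 0.129]
eef_rot: [-0.001, 0.036, 0.999, -0.001]
wrist_force: [-0.4, 0.4, 0.2]
opening: 1.005
grasp_force: 0.0
```

```bash
python3 go.py .4195 .2955 .015 85.8
```

```text
t 2.35 pos [0.4179 0.2955 0.129 ] yaw 85.86 zax [-0.0029 -0.0012 -1.    ] open 1.005 gf 0.0 F [-0.4  0.4  0.2] q1,q6 0.38 -1.12
  tool offset mm [ -1.9   0.3 114. ] rotz 0.06
```

Emit:
{"api": "apply_moves", "payload": {"moves": [{"jaw":1,"offset":[-2,0,40],"rot":[0,0,0]},{"jaw":1,"offset":[0,0,40],"rot":[0,0,0]},{"jaw":1,"offset":[0,0,26],"rot":[0,0,0]},{"jaw":1,"offset":[0,0,8],"rot":[0,0,0]},{"jaw":0.3,"offset":[0,0,0],"rot":[0,0,0]}]}}

```text
time_s: 2.98
eef_pos: [0.4212, 0.2962, 0.0174]
eef_rot: [-0.0, 0.036, 0.999, -0.0]
wrist_force: [-0.1, 0.2, 0.6]
opening: 0.82
grasp_force: 0.0
```

Emit:
{"api": "apply_moves", "payload": {"moves": [{"jaw":0.2,"offset":[0,0,0],"rot":[0,0,0]},{"jaw":0.2,"offset":[0,0,0],"rot":[0,0,0]},{"jaw":0.2,"offset":[0,0,0],"rot":[0,0,0]},{"jaw":0.2,"offset":[0,0,0],"rot":[0,0,0]},{"jaw":0.2,"offset":[0,0,0],"rot":[0,0,0]}]}}

```text
time_s: 3.6
eef_pos: [0.4223, 0.2967, 0.0188]
eef_rot: [0.001, 0.036, 0.999, 0.001]
wrist_force: [-0.4, 0.1, 6.4]
opening: 0.399
grasp_force: 60.0
```

```bash
python3 go.py .4195 .2955 .015 85.8
python3 - <<'E'
from h import *
rgb,d=shot('side'); cv2.imwrite('pics/s1.png',cv2.resize(rgb[240:360,200:400,::-1],None,fx=4,fy=4))
E
```

```text
t 3.6 pos [0.4223 0.2967 0.0188] yaw 85.83 zax [ 0.0027  0.0011 -1.    ] open 0.399 gf 60.0 F [-0.4  0.1  6.4] q1,q6 0.38 -1.12
  tool offset mm [ 2.7 -1.4  3.8] rotz 0.03
```

View pics/s1.png

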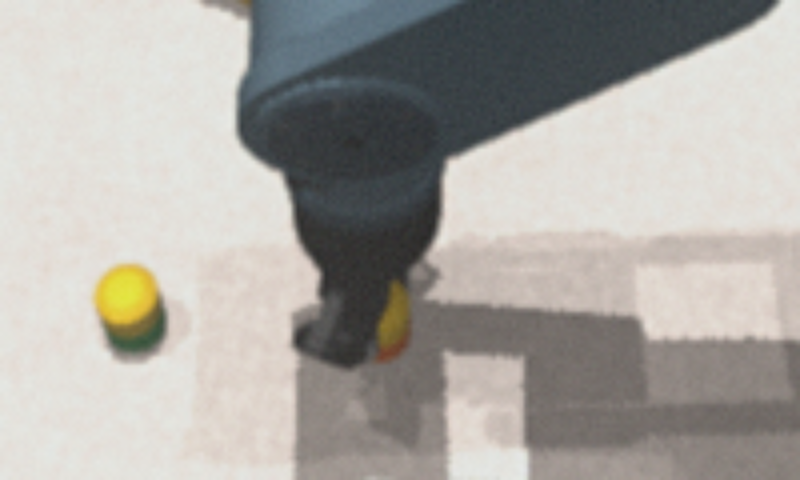

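Orange is gripped: opening 0.40 is about 34–36 mm and the grip force is 60 N. Lifting it and hovering over the near bore.

```bash
python3 go.py .5575 .046 .150 85.8
```

```text
t 3.65 pos [0.4223 0.2967 0.0188] yaw 85.83 zax [ 0.0028  0.0011 -1.    ] open 0.397 gf 60.0 F [-0.   0.5  7.1] q1,q6 0.38 -1.12
  tool offset mm [-153.4 -240.  -131.1] rotz 0.03
```

Emit:
{"api": "apply_moves", "payload": {"moves": [{"jaw":0.2,"offset":[0,0,-30],"rot":[0,0,0]},{"jaw":0.2,"offset":[0,0,-55],"rot":[0,0,0]},{"jaw":0.2,"offset":[0,0,-50],"rot":[0,0,0]},{"jaw":0.2,"offset":[-23,-36,0],"rot":[0,0,0]},{"jaw":0.2,"offset":[-28,-44,0],"rot":[0,0,0]}]}}

```text
time_s: 4.28
eef_pos: [0.4668, 0.2126, 0.1539]
eef_rot: [0.002, 0.035, 0.999, 0.0]
wrist_force: [0.6, 0.2, -0.6]
opening: 0.404
grasp_force: 59.7
```

Emit:
{"api": "apply_moves", "payload": {"moves": [{"jaw":0.2,"offset":[-28,-44,0],"rot":[0,0,0]},{"jaw":0.2,"offset":[-28,-44,0],"rot":[0,0,0]},{"jaw":0.2,"offset":[-28,-44,0],"rot":[0,0,0]},{"jaw":0.2,"offset":[-18,-28,0],"rot":[0,0,0]},{"jaw":0.2,"offset":[0,0,0],"rot":[0,0,0]}]}}

```text
time_s: 4.9
eef_pos: [0.5572, 0.0434, 0.1527]
eef_rot: [0.001, 0.038, 0.999, -0.0]
wrist_force: [-0.3, 0.1, -0.6]
opening: 0.402
grasp_force: 59.8
```

```bash
python3 go.py .5575 .046 .125 85.8
python3 - <<'E'
from h import *
rgb,d=shot('side'); a=rgb[130:250,210:370]
rgb,d=shot('top'); b=rgb[120:240,250:410]
cv2.imwrite('pics/s2.png',np.hstack([cv2.resize(np.clip(i.astype(float)*1.3,0,255).astype('uint8')[...,::-1],(400,300),interpolation=2) for i in (a,b)]))
E
```

```text
t 4.9 pos [0.5572 0.0434 0.1527] yaw 85.63 zax [ 1.1e-03 -4.0e-04 -1.0e+00] open 0.402 gf 59.8 F [-0.3  0.1 -0.6] q1,q6 -0.13 -1.63
  tool offset mm [-0.1  2.6 27.7] rotz -0.17
```

View pics/s2.png

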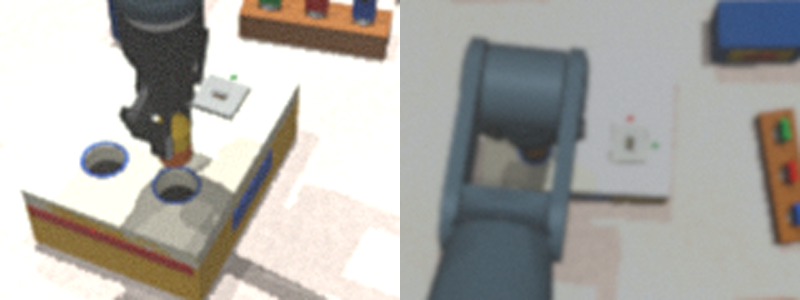

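The side view shows the capsule, its foot near full-frame (280,194), held above the near bore at about (281,204). I'll fit the capsule's visible right and bottom silhouette against a model and compare it with the bore in the same camera.

```bash
cat > fit.py <<'E'
from h import *
from scipy.optimize import least_squares
def fit(zc,box,n='side',x0=(.557,.046)):
    f=np.load('/tmp/%s.npz'%n);K=f['K'];T=f['T'];rgb=f['rgb']
    hsv=cv2.cvtColor(rgb,cv2.COLOR_RGB2HSV).astype(int); x,y,w,h=box
    up=cv2.resize(rgb[y:y+h,x:x+w],None,fx=4,fy=4,interpolation=cv2.INTER_CUBIC); hs=cv2.cvtColor(up,cv2.COLOR_RGB2HSV).astype(int)
    m=((hs[...,1]>110)&(hs[...,0]<85)&(hs[...,2]>60)).astype(np.uint8)
    c,l,s,ce=cv2.connectedComponentsWithStats(m); i=1+np.argmax(s[1:,4]); m=l==i
    rows=np.where(m.any(1))[0]; right=np.array([np.where(m[r])[0].max() for r in rows])
    cols=np.where(m.any(0))[0]; bot=np.array([np.where(m[:,k])[0].max() for k in cols])
    U=lambda u:(u+.5)/4-.5
    rr=U(rows)+y; rc=U(right+.5)+x; bc=U(cols)+x; br=U(bot+.5)+y
    print('mask box',rc.max(),rr.min(),rr.max(),bc.min(),s[i,4]/16)
    def sil(cx,cy,z):
        t=np.linspace(0,2*np.pi,72); P=[]
        for zz,r in [(-.025,.018),(.018,.018),(.0225,.016),(.025,.011)]:
            P.append(np.stack([cx+r*np.cos(t),cy+r*np.sin(t),0*t+z+zz],1))
        P=np.vstack(P); c=(P-T[:3,3])@T[:3,:3]; p=(c/c[:,2:])@K.T
        return cv2.convexHull(p[:,:2].astype(np.float32))[:,0]
    k=(rr>rr.min()+3)&(rr<rr.max()-3); kb=bc>bc.max()-6; kb&=bc<bc.max()-1.5
    def res(p):
        hu=sil(*p,zc).astype(np.float32).reshape(-1,1,2)
        pts=np.concatenate([np.stack([rc[k],rr[k]],1),np.stack([bc[kb],br[kb]],1)])
        return [cv2.pointPolygonTest(hu,(float(a),float(b)),True) for a,b in pts]
    s=least_squares(res,x0,diff_step=1e-3,loss='soft_l1'); print('cap fit',np.round(s.x,4),'rms px',np.round(np.sqrt(np.mean(np.square(res(s.x)))),2)); return s.x
E
python3 - <<'E'
from fit import *
from m2 import *
fit(.1527+.0062,(262,165,40,40))
rgb,d,P=cloud('side'); hsv=cv2.cvtColor(rgb,cv2.COLOR_RGB2HSV)
blue=(hsv[...,0]>100)&(hsv[...,0]<130)&(hsv[...,1]>60)
for a,c,m in blobs(blue,B['side']['bore'],15):
    cs,_=cv2.findContours(m.astype(np.uint8),cv2.RETR_EXTERNAL,cv2.CHAIN_APPROX_NONE)
    e=cv2.fitEllipse(max(cs,key=len)); print('bore',a,np.round(e[0],1),np.round(onplane('side',*e[0],.09),4))
E
```

```text
mask box 286.0 174.875 195.625 274.875 138.125
cap fit [0.5607 0.0391] rms px 0.23
bore 77 [251.2 193.4] [0.6412 0.0383 0.09  ]
bore 36 [280.5 203.4] [0.5563 0.0432 0.09  ]
```

```bash
cat > dep.py <<'E'
from h import *
from scipy.optimize import least_squares
def dep(box,x0,n='side',H=(0,85)):
    rgb,d,P=cloud(n); hs=cv2.cvtColor(rgb,cv2.COLOR_RGB2HSV).astype(int); x,y,w,h=box
    m=np.zeros(d.shape,bool); m[y:y+h,x:x+w]=True
    m&=(hs[...,1]>110)&(hs[...,0]<85)&(hs[...,2]>60)&(d>0); m=cv2.erode(m.astype(np.uint8),np.ones((2,2)))>0
    Q=P[m]; print('n',len(Q),'z',np.percentile(Q[:,2],[2,98]).round(4))
    s=least_squares(lambda p:np.hypot(Q[:,0]-p[0],Q[:,1]-p[1])-.018,x0,loss='soft_l1',f_scale=.002)
    print('depth centre',s.x.round(4),'rms',np.std(s.fun).round(4), 'mean', Q.mean(0).round(4))
    return Q
E
python3 - <<'E'
from dep import *
from fit import fit
dep((262,165,40,40),(.557,.045))
for z in (.150,.155,.159,.163): print(z); fit(z,(262,165,40,40))
E
```

```text
n 106 z [0.143  0.1861]
depth centre [0.5593 0.0481] rms 0.0031 mean [0.5438 0.0498 0.1697]
0.15
mask box 286.0 174.875 195.625 274.875 138.125
cap fit [0.564  0.0322] rms px 0.23
0.155
mask box 286.0 174.875 195.625 274.875 138.125
cap fit [0.5622 0.0361] rms px 0.23
0.159
mask box 286.0 174.875 195.625 274.875 138.125
cap fit [0.5607 0.0392] rms px 0.23
0.163
mask box 286.0 174.875 195.625 274.875 138.125
cap fit [0.5592 0.0423] rms px 0.23
```

Emit:
{"api": "apply_moves", "payload": {"moves": [{"jaw":0.2,"offset":[1.5,2.2,20],"rot":[0,0,0]},{"jaw":0.2,"offset":[0,0,18],"rot":[0,0,0]},{"jaw":0.2,"offset":[0,0,6],"rot":[0,0,0]},{"jaw":0.2,"offset":[0,0,4],"rot":[0,0,0]},{"jaw":0.2,"offset":[0,0,4],"rot":[0,0,0]}]}}

```text
time_s: 5.62
eef_pos: [0.5552, 0.0482, 0.1005]
eef_rot: [0.001, 0.036, 0.999, -0.0]
wrist_force: [1.1, -0.0, -0.3]
opening: 0.402
grasp_force: 60.1
```

```bash
python3 go.py .5557 .0456 .093 85.8; python3 -c "
from h import *
shot('side')
from dep import *; dep((262,175,40,40),(.557,.045))
from fit import fit; fit(.1148,(262,175,40,45))"
```

```text
t 5.62 pos [0.5552 0.0482 0.1005] yaw 85.86 zax [ 1.2e-03 -3.0e-04 -1.0e+00] open 0.402 gf 60.1 F [ 1.1 -0.  -0.3] q1,q6 -0.13 -1.62
  tool offset mm [-0.7 -2.6  7.5] rotz 0.06
n 86 z [0.0975 0.1342]
depth centre [0.5574 0.0537] rms 0.0033 mean [0.5414 0.054  0.1203]
mask box 287.25 190.875 209.375 279.125 116.9375
cap fit [0.5564 0.0455] rms px 0.12
```

Emit:
{"api": "apply_moves", "payload": {"moves": [{"jaw":0.2,"offset":[-0.5,-1,3],"rot":[0,0,0]},{"jaw":0.2,"offset":[0,0,3],"rot":[0,0,0]},{"jaw":0.2,"offset":[0,0,2],"rot":[0,0,0]},{"jaw":0.2,"offset":[0,0,0],"rot":[0,0,0]},{"jaw":0.2,"offset":[0,0,0],"rot":[0,0,0]}]}}

```text
time_s: 6.3
eef_pos: [0.5552, 0.0469, 0.0923]
eef_rot: [0.0, 0.036, 0.999, 0.0]
wrist_force: [0.2, 0.3, -0.2]
opening: 0.399
grasp_force: 60.0
```

```bash
python3 go.py .5557 .0456 .093 85.8;python3 go.py .5557 .0456 .093 85.8; python3 -c "
from h import *
shot('side')
from dep import *; dep((262,175,40,40),(.557,.045))
for n in range(3): o=ctrl.get_obs(); print(o['eef_pos'])"
```

```text
t 6.3 pos [0.5552 0.0469 0.0923] yaw 85.82 zax [ 0.  0. -1.] open 0.399 gf 60.0 F [ 0.2  0.3 -0.2] q1,q6 -0.13 -1.63
  tool offset mm [-0.5 -1.3 -0.7] rotz 0.02
t 6.3 pos [0.5552 0.0469 0.0923] yaw 85.82 zax [ 0.  0. -1.] open 0.399 gf 60.0 F [ 0.2  0.3 -0.2] q1,q6 -0.13 -1.63
  tool offset mm [-0.5 -1.3 -0.7] rotz 0.02
n 78 z [0.0942 0.1265]
depth centre [0.5579 0.0526] rms 0.0035 mean [0.5417 0.0528 0.115 ]
[0.55529037 0.04690876 0.09237654]
[0.55529037 0.04690876 0.09237654]
[0.55529037 0.04690876 0.09237654]
```

Emit:
{"api": "apply_moves", "payload": {"moves": [{"jaw":0.2,"offset":[0,0,2],"rot":[0,0,0]},{"jaw":0.2,"offset":[0,0,2],"rot":[0,0,0]},{"jaw":0.2,"offset":[0,0,0],"rot":[0,0,0]},{"jaw":0.5,"offset":[0,0,0],"rot":[0,0,0]},{"jaw":0.6,"offset":[0,0,0],"rot":[0,0,0]}]}}

```text
time_s: 6.98
eef_pos: [0.5552, 0.0469, 0.0881]
eef_rot: [-0.0, 0.036, 0.999, -0.0]
wrist_force: [-0.2, -0.3, 0.3]
opening: 0.596
grasp_force: 0.0
```

Emit:
{"api": "apply_moves", "payload": {"moves": [{"jaw":0.7,"offset":[0,0,0],"rot":[0,0,0]},{"jaw":0.8,"offset":[0,0,-20],"rot":[0,0,0]},{"jaw":1,"offset":[0,0,-50],"rot":[0,0,0]},{"jaw":1,"offset":[0,40,-10],"rot":[0,0,0]},{"jaw":1,"offset":[0,55,0],"rot":[0,0,0]}]}}

```text
time_s: 7.6
eef_pos: [0.5636, 0.1416, 0.1702]
eef_rot: [0.002, 0.038, 0.999, 0.0]
wrist_force: [0.6, -1.3, 0.0]
opening: 1.0
grasp_force: 0.0
```

```bash
python3 go.py .5535 .3375 .12 85.8
python3 - <<'E'
from h import *
rgb,d=shot('side'); a=rgb[130:250,210:370]
rgb,d=shot('top'); b=rgb[120:240,250:410]
cv2.imwrite('pics/s3.png',np.hstack([cv2.resize(np.clip(i.astype(float)*1.3,0,255).astype('uint8')[...,::-1],(400,300),interpolation=2) for i in (a,b)]))
from dep import dep
dep((265,180,30,30),(.557,.045))
E
```

```text
t 7.6 pos [0.5636 0.1416 0.1702] yaw 85.65 zax [ 0.0037 -0.     -1.    ] open 1.0 gf 0.0 F [ 0.6 -1.3  0. ] q1,q6 0.04 -1.45
  tool offset mm [ 25.1 194.5  50.1] rotz -0.15
n 140 z [0.0938 0.1177]
depth centre [0.5562 0.0449] rms 0.0055 mean [0.5494 0.055  0.1103]
```

View pics/s3.png

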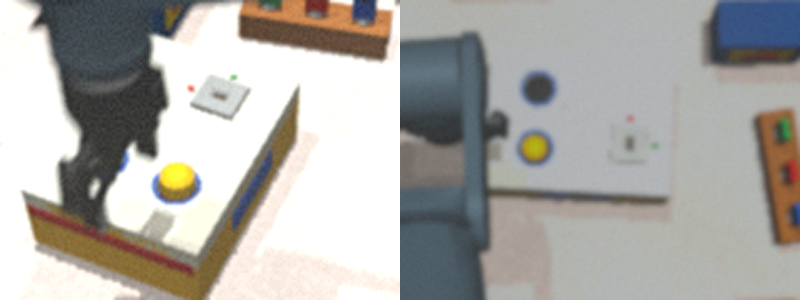

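Orange is seated in the near bore: its top is at about 0.117 and it is centred in the ring at top-crop (535,148). Next is green.

Emit:
{"api": "apply_moves", "payload": {"moves": [{"jaw":1,"offset":[4,50,0],"rot":[0,0,0]},{"jaw":1,"offset":[6,50,0],"rot":[0,0,0]},{"jaw":1,"offset":[6,50,0],"rot":[0,0,0]},{"jaw":1,"offset":[6,45,20],"rot":[0,0,0]},{"jaw":1,"offset":[0,0,30],"rot":[0,0,0]}]}}

```text
time_s: 8.32
eef_pos: [0.5545, 0.3408, 0.1185]
eef_rot: [0.001, 0.035, 0.999, 0.001]
wrist_force: [-0.4, -1.1, -0.4]
opening: 0.999
grasp_force: 0.0
```

```bash
python3 go.py .555 .3385 .015 85.8
```

```text
t 8.32 pos [0.5545 0.3408 0.1185] yaw 86.04 zax [ 0.0023  0.0014 -1.    ] open 0.999 gf 0.0 F [-0.4 -1.1 -0.4] q1,q6 0.37 -1.13
  tool offset mm [ -0.4  -2.4 103.5] rotz 0.24
```

Emit:
{"api": "apply_moves", "payload": {"moves": [{"jaw":1,"offset":[0,-1.5,40],"rot":[0,0,0]},{"jaw":1,"offset":[0,0,38],"rot":[0,0,0]},{"jaw":1,"offset":[0,0,20],"rot":[0,0,0]},{"jaw":1,"offset":[0,0,5],"rot":[0,0,0]},{"jaw":0.3,"offset":[0,0,0],"rot":[0,0,0]}]}}

```text
time_s: 8.95
eef_pos: [0.5551, 0.3363, 0.0162]
eef_rot: [0.001, 0.037, 0.999, 0.0]
wrist_force: [-0.2, 0.7, 0.5]
opening: 0.818
grasp_force: 0.0
```

Emit:
{"api": "apply_moves", "payload": {"moves": [{"jaw":0.2,"offset":[0,0,0],"rot":[0,0,0]},{"jaw":0.2,"offset":[0,0,0],"rot":[0,0,0]},{"jaw":0.2,"offset":[0,0,0],"rot":[0,0,0]},{"jaw":0.2,"offset":[0,0,0],"rot":[0,0,0]},{"jaw":0.2,"offset":[0,0,0],"rot":[0,0,0]}]}}

```text
time_s: 9.57
eef_pos: [0.5556, 0.3368, 0.0172]
eef_rot: [0.001, 0.036, 0.999, 0.001]
wrist_force: [-0.5, 0.1, 5.2]
opening: 0.399
grasp_force: 60.2
```

Emit:
{"api": "apply_moves", "payload": {"moves": [{"jaw":0.2,"offset":[0,0,-25],"rot":[0,0,0]},{"jaw":0.2,"offset":[0,0,-55],"rot":[0,0,0]},{"jaw":0.2,"offset":[0,0,-55],"rot":[0,0,0]},{"jaw":0.2,"offset":[0,-30,0],"rot":[0,0,0]},{"jaw":0.2,"offset":[0,0,0],"rot":[0,0,0]}]}}

```text
time_s: 10.2
eef_pos: [0.5524, 0.3052, 0.1514]
eef_rot: [0.001, 0.037, 0.999, 0.0]
wrist_force: [-0.3, 0.6, -0.5]
opening: 0.399
grasp_force: 59.8
```

```bash
python3 go.py .639 .041 .15 85.8
```

```text
t 10.2 pos [0.5524 0.3052 0.1514] yaw 85.73 zax [ 1.3e-03  1.0e-04 -1.0e+00] open 0.399 gf 59.8 F [-0.3  0.6 -0.5] q1,q6 0.32 -1.18
  tool offset mm [-106.  -257.     1.5] rotz -0.07
```

Emit:
{"api": "apply_moves", "payload": {"moves": [{"jaw":0.2,"offset":[-17,-42,0],"rot":[0,0,0]},{"jaw":0.2,"offset":[-18,-43,0],"rot":[0,0,0]},{"jaw":0.2,"offset":[-18,-43,0],"rot":[0,0,0]},{"jaw":0.2,"offset":[-18,-43,0],"rot":[0,0,0]},{"jaw":0.2,"offset":[-18,-43,0],"rot":[0,0,0]}]}}

```text
time_s: 10.82
eef_pos: [0.6253, 0.0856, 0.1495]
eef_rot: [-0.001, 0.036, 0.999, 0.0]
wrist_force: [1.1, 0.8, 0.0]
opening: 0.4
grasp_force: 59.8
```

Emit:
{"api": "apply_moves", "payload": {"moves": [{"jaw":0.2,"offset":[-17,-40,0],"rot":[0,0,0]},{"jaw":0.2,"offset":[0,0,20],"rot":[0,0,0]},{"jaw":0.2,"offset":[0,0,10],"rot":[0,0,0]},{"jaw":0.2,"offset":[0,0,0],"rot":[0,0,0]},{"jaw":0.2,"offset":[0,0,0],"rot":[0,0,0]}]}}

```text
time_s: 11.45
eef_pos: [0.6393, 0.0465, 0.1205]
eef_rot: [0.0, 0.036, 0.999, 0.0]
wrist_force: [-0.8, 0.4, -0.7]
opening: 0.401
grasp_force: 59.9
```

```bash
python3 go.py .639 .041 .1 85.8
python3 - <<'E'
from h import *
shot('side')
from dep import *; dep((232,165,40,45),(.64,.04))
from fit import fit
z=ctrl.get_obs()['eef_pos'][2]
fit(z+.0095,(232,165,40,45),x0=(.64,.04))
E
```

```text
t 11.45 pos [0.6393 0.0465 0.1205] yaw 85.91 zax [ 1.e-04  1.e-04 -1.e+00] open 0.401 gf 59.9 F [-0.8  0.4 -0.7] q1,q6 -0.11 -1.61
  tool offset mm [-0.1 -5.5 20.5] rotz 0.11
n 85 z [0.1297 0.1556]
depth centre [0.6426 0.0533] rms 0.0041 mean [0.6269 0.0508 0.1473]
mask box 255.25 175.375 191.125 246.875 104.4375
cap fit [0.6507 0.0293] rms px 0.31
```

Emit:
{"api": "apply_moves", "payload": {"moves": [{"jaw":0.2,"offset":[0,-5.5,0],"rot":[0,0,0]},{"jaw":0.2,"offset":[0,0,6],"rot":[0,0,0]},{"jaw":0.2,"offset":[0,0,0],"rot":[0,0,0]},{"jaw":0.2,"offset":[0,0,0],"rot":[0,0,0]},{"jaw":0.2,"offset":[0,0,0],"rot":[0,0,0]}]}}

```text
time_s: 12.12
eef_pos: [0.639, 0.0398, 0.1144]
eef_rot: [0.0, 0.036, 0.999, 0.0]
wrist_force: [-0.2, 0.2, -0.6]
opening: 0.404
grasp_force: 59.9
```

```bash
sed -i 's/\[...,2\]>60)/[...,2]>25)/; s/\[...,2\]>60)/[...,2]>25)/' fit.py; python3 go.py .639 .041 .1 85.8
python3 - <<'E'
from h import *
rgb,_=shot('side')
from fit import fit
z=ctrl.get_obs()['eef_pos'][2]
fit(z+.0095,(232,165,40,45),x0=(.64,.04))
cv2.imwrite('pics/s4.png',cv2.resize(np.clip(rgb[150:230,220:320,::-1].astype(float)*1.4,0,255).astype('uint8'),(750,600),interpolation=2))
E
```

```text
t 12.12 pos [0.639  0.0398 0.1144] yaw 85.82 zax [ 1.e-04  0.e+00 -1.e+00] open 0.404 gf 59.9 F [-0.2  0.2 -0.6] q1,q6 -0.12 -1.62
  tool offset mm [ 0.1  1.2 14.4] rotz 0.02
mask box 256.75 175.375 190.625 248.875 100.125
cap fit [0.6506 0.022 ] rms px 0.23
```

View pics/s4.png

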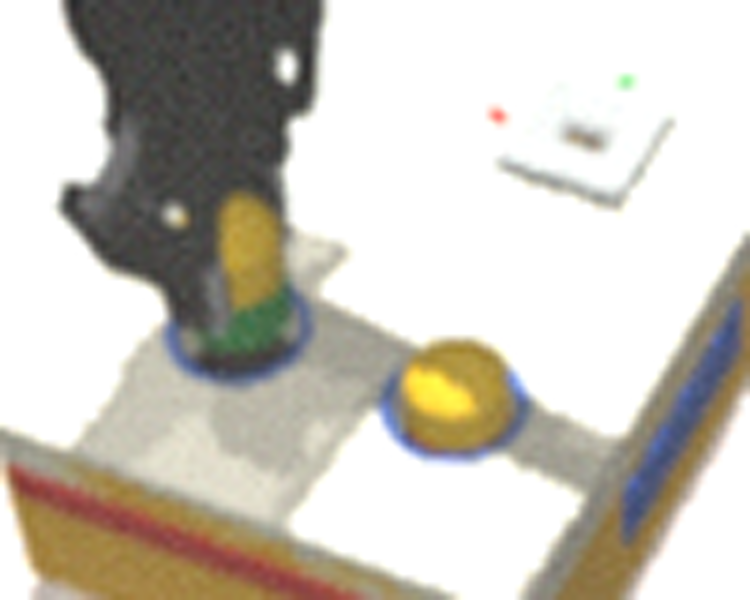

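Green's foot is inside the far ring's outline at crop (240,350), with the ring centre at (238,325) and the foot still about 9 mm above the deck. Going down gently.

Emit:
{"api": "apply_moves", "payload": {"moves": [{"jaw":0.2,"offset":[-0.5,1,5],"rot":[0,0,0]},{"jaw":0.2,"offset":[0,0,4],"rot":[0,0,0]},{"jaw":0.2,"offset":[0,0,4],"rot":[0,0,0]},{"jaw":0.2,"offset":[0,0,2],"rot":[0,0,0]},{"jaw":0.2,"offset":[0,0,0],"rot":[0,0,0]}]}}

```text
time_s: 12.8
eef_pos: [0.6394, 0.0408, 0.099]
eef_rot: [-0.0, 0.036, 0.999, 0.0]
wrist_force: [-0.5, 0.0, -0.3]
opening: 0.4
grasp_force: 59.9
```

Emit:
{"api": "apply_moves", "payload": {"moves": [{"jaw":0.2,"offset":[0,0,4],"rot":[0,0,0]},{"jaw":0.2,"offset":[0,0,4],"rot":[0,0,0]},{"jaw":0.2,"offset":[0,0,3],"rot":[0,0,0]},{"jaw":0.2,"offset":[0,0,0],"rot":[0,0,0]},{"jaw":0.2,"offset":[0,0,0],"rot":[0,0,0]}]}}

```text
time_s: 13.42
eef_pos: [0.6394, 0.0408, 0.0893]
eef_rot: [-0.0, 0.036, 0.999, -0.0]
wrist_force: [-3.5, 0.7, 8.0]
opening: 0.401
grasp_force: 64.1
```

Emit:
{"api": "apply_moves", "payload": {"moves": [{"jaw":0.5,"offset":[0,0,0],"rot":[0,0,0]},{"jaw":0.6,"offset":[0,0,0],"rot":[0,0,0]},{"jaw":0.7,"offset":[0,0,-3],"rot":[0,0,0]},{"jaw":0.8,"offset":[0,0,-20],"rot":[0,0,0]},{"jaw":1,"offset":[0,0,-60],"rot":[0,0,0]}]}}

```text
time_s: 14.05
eef_pos: [0.6371, 0.0409, 0.1695]
eef_rot: [-0.004, 0.037, 0.999, 0.0]
wrist_force: [2.0, 0.2, 1.1]
opening: 0.982
grasp_force: 0.0
```

Emit:
{"api": "apply_moves", "payload": {"moves": [{"jaw":1,"offset":[0,-40,-40],"rot":[0,0,0]},{"jaw":1,"offset":[4,-50,0],"rot":[0,0,-4]},{"jaw":1,"offset":[8,-50,0],"rot":[0,0,-4]},{"jaw":1,"offset":[8,-50,0],"rot":[0,0,-4]},{"jaw":1,"offset":[0,0,0],"rot":[0,0,0]}]}}

```text
time_s: 14.68
eef_pos: [0.616, -0.153, 0.2131]
eef_rot: [0.001, -0.066, 0.998, -0.001]
wrist_force: [-0.4, -0.1, 0.4]
opening: 1.0
grasp_force: 0.0
```

```bash
python3 go.py .5165 -.308 .13 97.15
python3 - <<'E'
from m2 import *
rgb,d=shot('side'); a=rgb[130:250,210:370]
from dep import dep
dep((236,175,30,30),(.64,.04)); dep((265,180,30,30),(.557,.045))
cv2.imwrite('pics/s5.png',cv2.resize(np.clip(a[...,::-1].astype(float)*1.3,0,255).astype('uint8'),(800,600),interpolation=2))
E
```

```text
t 14.68 pos [ 0.616  -0.153   0.2131] yaw 97.57 zax [ 0.0018 -0.0017 -1.    ] open 1.0 gf 0.0 F [-0.4 -0.1  0.4] q1,q6 -0.43 -2.13
  tool offset mm [ 119.2 -140.3   83.1] rotz 0.42
n 125 z [0.0958 0.1184]
depth centre [0.6415 0.0391] rms 0.0056 mean [0.6326 0.0484 0.11  ]
n 141 z [0.0954 0.1184]
depth centre [0.5565 0.0447] rms 0.0055 mean [0.5494 0.0546 0.1103]
```

View pics/s5.png

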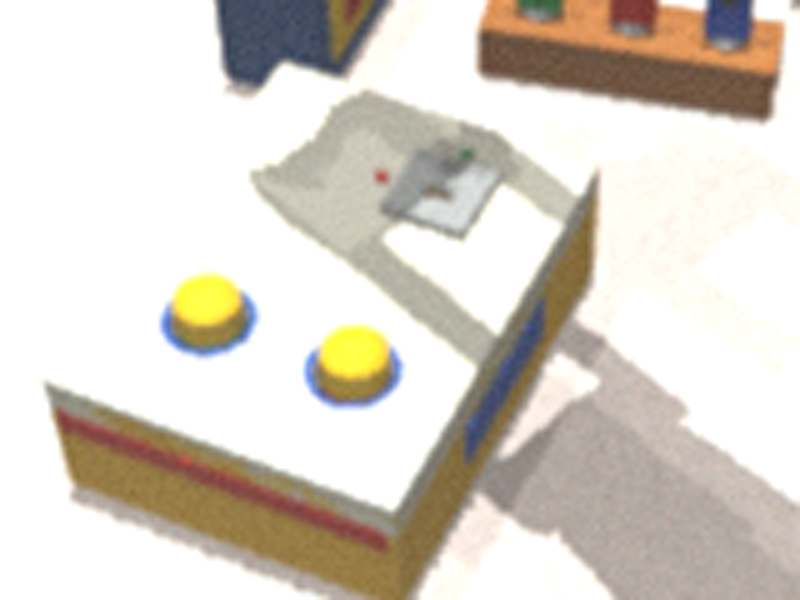

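Both capsules are seated, with tops at z≈0.118, at crop (208,310) and (353,365). Now the red key, the middle key of the middle-sized rack at (0.517, -0.308).

Emit:
{"api": "apply_moves", "payload": {"moves": [{"jaw":1,"offset":[30,-35,0],"rot":[0,0,0]},{"jaw":1,"offset":[30,-35,0],"rot":[0,0,0]},{"jaw":0.7,"offset":[30,-35,20],"rot":[0,0,0]},{"jaw":0.6,"offset":[29,-35,40],"rot":[0,0,0.4]},{"jaw":0.6,"offset":[0,0,23],"rot":[0,0,0]}]}}

```text
time_s: 15.35
eef_pos: [0.5159, -0.3049, 0.1274]
eef_rot: [-0.0, -0.063, 0.998, 0.0]
wrist_force: [0.1, 0.4, -0.6]
opening: 0.603
grasp_force: 0.0
```

```bash
python3 go.py .5168 -.308 .048 97.15
```

```text
t 15.35 pos [ 0.5159 -0.3049  0.1274] yaw 97.25 zax [-9.e-04  4.e-04 -1.e+00] open 0.603 gf 0.0 F [ 0.1  0.4 -0.6] q1,q6 -0.73 -2.43
  tool offset mm [-0.6 -3.2 79.4] rotz 0.1
```

Emit:
{"api": "apply_moves", "payload": {"moves": [{"jaw":0.6,"offset":[-0.6,-3.2,35],"rot":[0,0,0]},{"jaw":0.6,"offset":[0,0,30],"rot":[0,0,0]},{"jaw":0.6,"offset":[0,0,13],"rot":[0,0,0]},{"jaw":0.6,"offset":[0,0,0],"rot":[0,0,0]},{"jaw":0.6,"offset":[0,0,0],"rot":[0,0,0]}]}}

```text
time_s: 15.98
eef_pos: [0.5195, -0.3075, 0.0519]
eef_rot: [0.001, -0.065, 0.998, -0.001]
wrist_force: [0.5, -0.6, 0.7]
opening: 0.6
grasp_force: 0.0
```

```bash
python3 go.py .5168 -.308 .048 97.15
python3 - <<'E'
from m2 import *
rgb,d=shot('side'); a=rgb[90:165,290:390]
cv2.imwrite('pics/s6.png',cv2.resize(np.clip(a[...,::-1].astype(float)*1.3,0,255).astype('uint8'),(800,600),interpolation=2))
E
```

```text
t 15.97 pos [ 0.5195 -0.3075  0.0519] yaw 97.45 zax [ 0.0019 -0.0016 -1.    ] open 0.6 gf 0.0 F [ 0.5 -0.6  0.7] q1,q6 -0.73 -2.43
  tool offset mm [ 2.7 -0.1  3.9] rotz 0.3
```

View pics/s6.png

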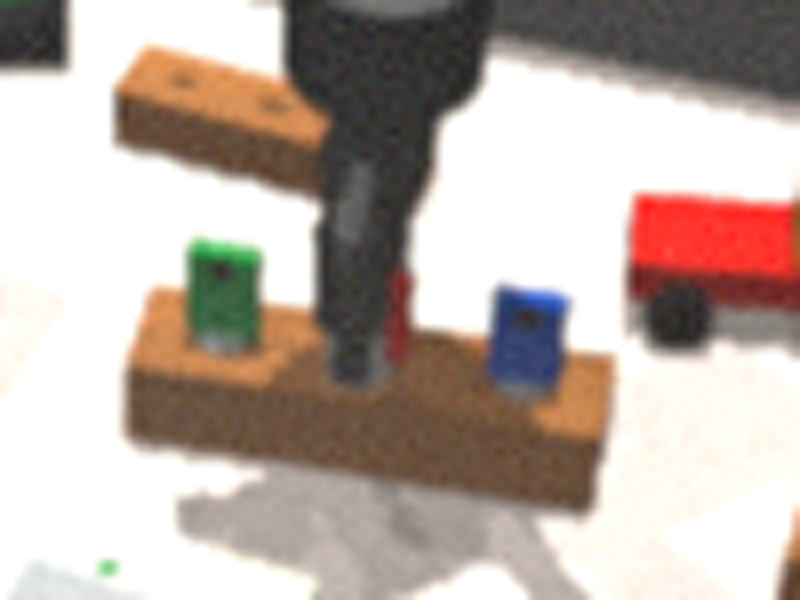

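The finger straddles the red key at crop (370,340), with green at (225,290) and blue at (528,340) well clear. Closing after a small shift.

Emit:
{"api": "apply_moves", "payload": {"moves": [{"jaw":0.6,"offset":[2.5,0,3],"rot":[0,0,0]},{"jaw":0.3,"offset":[0,0,0],"rot":[0,0,0]},{"jaw":0.0,"offset":[0,0,0],"rot":[0,0,0]},{"jaw":0.0,"offset":[0,0,0],"rot":[0,0,0]},{"jaw":0.0,"offset":[0,0,0],"rot":[0,0,0]}]}}

```text
time_s: 16.65
eef_pos: [0.5165, -0.3096, 0.0482]
eef_rot: [0.001, -0.065, 0.998, -0.002]
wrist_force: [0.2, -4.1, -0.1]
opening: 0.11
grasp_force: 61.0
```

Emit:
{"api": "apply_moves", "payload": {"moves": [{"jaw":0.0,"offset":[0,0,0],"rot":[0,0,0]},{"jaw":0.0,"offset":[0,0,0],"rot":[0,0,0]},{"jaw":0.0,"offset":[0,0,0],"rot":[0,0,0]},{"jaw":0.0,"offset":[0,0,0],"rot":[0,0,0]},{"jaw":0.0,"offset":[0,0,0],"rot":[0,0,0]}]}}

```text
time_s: 17.27
eef_pos: [0.5164, -0.3095, 0.0482]
eef_rot: [0.001, -0.065, 0.998, -0.002]
wrist_force: [-0.3, -5.2, 0.4]
opening: 0.102
grasp_force: 61.0
```

```bash
python3 go.py .5168 -.308 .048 97.15
```

```text
t 17.27 pos [ 0.5164 -0.3095  0.0482] yaw 97.41 zax [ 0.0017 -0.0037 -1.    ] open 0.102 gf 61.0 F [-0.3 -5.2  0.4] q1,q6 -0.74 -2.44
  tool offset mm [-0.6  1.5  0.2] rotz 0.26
```

Emit:
{"api": "apply_moves", "payload": {"moves": [{"jaw":0.0,"offset":[0,-1.5,-15],"rot":[0,0,0]},{"jaw":0.0,"offset":[0,0,-25],"rot":[0,0,0]},{"jaw":0.0,"offset":[0,0,-40],"rot":[0,0,0]},{"jaw":0.0,"offset":[0,0,-40],"rot":[0,0,0]},{"jaw":0.0,"offset":[0,0,0],"rot":[0,0,0]}]}}

```text
time_s: 17.9
eef_pos: [0.518, -0.3105, 0.1717]
eef_rot: [0.003, -0.065, 0.998, -0.003]
wrist_force: [-0.1, -0.2, -0.6]
opening: 0.109
grasp_force: 61.2
```

```bash
cat > lk.py <<'E'
from m2 import *
def lk(n):
    f=np.load('/tmp/%s.npz'%n);rgb=f['rgb']; x,y,w,h=B[n]['lock']
    up=cv2.resize(rgb[y:y+h,x:x+w],None,fx=4,fy=4,interpolation=cv2.INTER_CUBIC).astype(int)
    hs=cv2.cvtColor(up.astype(np.uint8),cv2.COLOR_RGB2HSV).astype(int)
    g=up.sum(2)/3; med=np.median(g); r=up[...,0]-up[...,1:].mean(2); gr=up[...,1]-(up[...,0]+up[...,2])/2
    for nm,W,z in [('red',np.clip(r-r.max()*.45,0,None),.09),('green',np.clip(gr-gr.max()*.45,0,None),.09)]:
        v,u=np.mgrid[:W.shape[0],:W.shape[1]]; c=[(W*u).sum()/W.sum(),(W*v).sum()/W.sum()]
        c=[(c[0]+.5)/4-.5+x,(c[1]+.5)/4-.5+y]; print(n,nm,np.round(c,1),onplane(n,*c,z).round(4))
    D=np.clip(med*.75-g,0,None)*((hs[...,1]<90)); m=(D>0).astype(np.uint8); c_,l,s,ce=cv2.connectedComponentsWithStats(m)
    for i in range(1,c_):
        if s[i,4]<20: continue
        W=D*(l==i); v,u=np.mgrid[:W.shape[0],:W.shape[1]]; c=[(W*u).sum()/W.sum(),(W*v).sum()/W.sum()]
        c=[(c[0]+.5)/4-.5+x,(c[1]+.5)/4-.5+y]; print(n,'dark',s[i,4]/16,np.round(c,1),onplane(n,*c,.096).round(4))
if __name__=='__main__': lk('top'); lk('side')
E
python3 lk.py; python3 -c "
from lk import *
shot('side'); lk('side')"; python3 go.py .5575 -.0825 .165 85.8
```

```text
top red [341.6 167. ] [ 0.5937 -0.0854  0.09  ]
top green [351.6 177.8] [ 0.555  -0.1187  0.09  ]
top dark 12.25 [341.5 177. ] [ 0.5575 -0.0835  0.096 ]
side red [285.8 164.8] [ 0.596  -0.0897  0.09  ]
side green [303.  160.2] [ 0.5576 -0.1229  0.09  ]
side dark 8.5625 [313.9 155.5] [ 0.5331 -0.1458  0.096 ]
side dark 4.125 [303.  160.5] [ 0.5549 -0.1165  0.096 ]
side dark 27.875 [297.5 167.9] [ 0.559  -0.0844  0.096 ]
side dark 63.0 [297.1 173.2] [ 0.5527 -0.0655  0.096 ]
side red [285.8 164.8] [ 0.596  -0.0897  0.09  ]
side green [302.9 160.2] [ 0.5577 -0.1229  0.09  ]
side dark 5.9375 [314.6 156. ] [ 0.5306 -0.1445  0.096 ]
side dark 4.125 [303.  160.5] [ 0.555  -0.1165  0.096 ]
side dark 26.5625 [297.5 167.9] [ 0.5589 -0.0845  0.096 ]
side dark 60.9375 [297.2 173.1] [ 0.5526 -0.0657  0.096 ]
t 17.95 pos [ 0.5169 -0.3095  0.1691] yaw 97.42 zax [ 0.0027 -0.0023 -1.    ] open 0.117 gf 61.2 F [ 0.1  0.4 -1.1] q1,q6 -0.74 -2.44
  tool offset mm [-69.6 219.9   3.7] rotz 11.62
```

Emit:
{"api": "apply_moves", "payload": {"moves": [{"jaw":0.0,"offset":[-12,36,0],"rot":[0,0,0]},{"jaw":0.0,"offset":[-14,44,0],"rot":[0,0,0]},{"jaw":0.0,"offset":[-14,44,0],"rot":[0,0,0]},{"jaw":0.0,"offset":[-14,44,0],"rot":[0,0,0]},{"jaw":0.0,"offset":[-14,44,0],"rot":[0,0,0]}]}}

```text
time_s: 18.58
eef_pos: [0.555, -0.088, 0.1654]
eef_rot: [-0.001, -0.065, 0.998, 0.001]
wrist_force: [1.4, -0.2, -0.5]
opening: 0.111
grasp_force: 61.2
```

Emit:
{"api": "apply_moves", "payload": {"moves": [{"jaw":0.0,"offset":[-3,8,0],"rot":[0,0,5.8]},{"jaw":0.0,"offset":[0,0,10],"rot":[0,0,5.8]},{"jaw":0.0,"offset":[0,0,0],"rot":[0,0,0]},{"jaw":0.0,"offset":[0,0,0],"rot":[0,0,0]},{"jaw":0.0,"offset":[0,0,0],"rot":[0,0,0]}]}}

```text
time_s: 19.2
eef_pos: [0.558, -0.0819, 0.1573]
eef_rot: [-0.0, 0.036, 0.999, 0.0]
wrist_force: [-0.0, 0.8, -1.2]
opening: 0.111
grasp_force: 61.1
```

```bash
python3 go.py .5585 -.0845 .145 85.8
python3 - <<'E'
from m2 import *
rgb,d=shot('side'); a=rgb[115:190,250:350]
rgb,d=shot('top'); b=rgb[140:215,290:390]
cv2.imwrite('pics/s7.png',cv2.resize(np.clip(a[...,::-1].astype(float)*1.3,0,255).astype('uint8'),(800,600),interpolation=2))
E
```

```text
t 19.2 pos [ 0.558  -0.0819  0.1573] yaw 85.85 zax [-1.e-04  1.e-04 -1.e+00] open 0.111 gf 61.1 F [-0.   0.8 -1.2] q1,q6 -0.36 -1.85
  tool offset mm [-0.7 -2.6 12.3] rotz 0.05
```

View pics/s7.png

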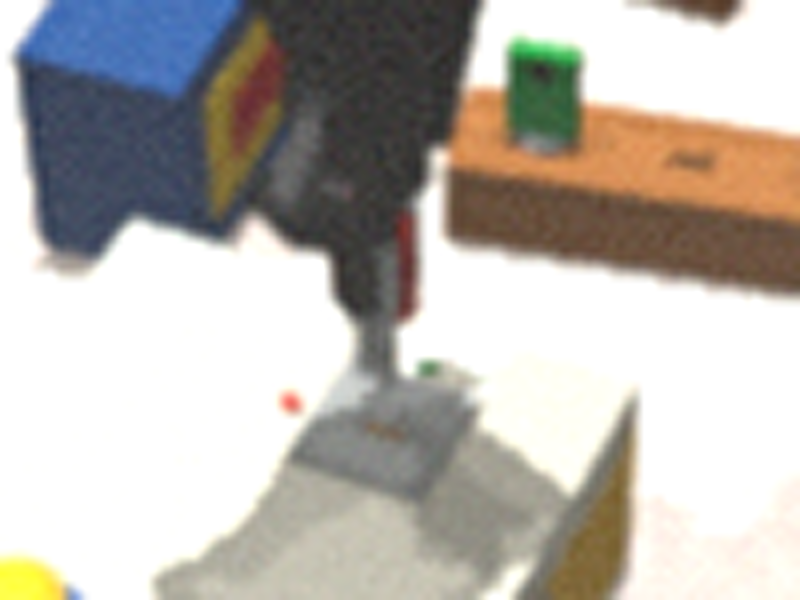

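The blade hangs over the plate, centred near full-frame (296.8,162.5) at its tip, with the keyway at (297.5,168). I've now used up my picture views, one over the 10 allowed, so from here I work by numbers and force.

Run:
```python
from m2 import *
for z in (.116,.118,.120): print(z,onplane('side',296.8,162.3,z).round(4))
rgb,d,P=cloud('side'); g=rgb.sum(2)/3
for r in range(154,165): print(r,g[r,290:305].astype(int), (P[r,296:299,2]).round(3))
from lk import lk; lk('side')
```

```text
0.116 [ 0.5609 -0.0855  0.116 ]
0.118 [ 0.5601 -0.0837  0.118 ]
0.12 [ 0.5593 -0.0818  0.12  ]
154 [222 224 196 124  73  61  62  73  76  77  80 123 187 217 215] [0.168 0.165 0.161]
155 [220 223 211 170 112  84  73  78  84 103 142 179 211 222 219] [0.154 0.159 0.162]
156 [220 219 218 195 143  93  73  84  91 139 205 221 222 223 220] [0.153 0.156 0.153]
157 [217 218 218 204 147  91  78  83  84 139 213 224 221 220 216] [0.141 0.145 0.142]
158 [216 212 213 200 146  96  70  81  80 134 207 224 221 220 221] [0.14  0.136 0.14 ]
159 [215 212 209 185 135  91  79  75  75 132 206 220 201 193 196] [0.134 0.133 0.135]
160 [209 210 203 174 130  93  81  80  79 130 204 202 144 112 121] [0.13  0.132 0.132]
161 [210 201 187 161 138 113 100  89  82 116 176 184 124  89 104] [0.125 0.126 0.126]
162 [207 189 170 161 154 143 130 103  87  99 126 137 123 123 129] [0.097 0.123 0.124]
163 [199 175 163 163 158 152 138 106  96 105 111 113 115 117 123] [0.1   0.099 0.099]
164 [186 165 161 158 155 124 110 103 106 112 114 114 114 112 108] [0.099 0.098 0.096]
side red [285.8 164.7] [ 0.5961 -0.0898  0.09  ]
side green [303.  160.4] [ 0.5573 -0.1223  0.09  ]
side dark 30.875 [296.8 158. ] [ 0.5749 -0.1196  0.096 ]
side dark 1.8125 [303.2 160.8] [ 0.554  -0.1156  0.096 ]
side dark 143.0625 [300.2 170.4] [ 0.5485 -0.0781  0.096 ]
```

```bash
python3 go.py .5573 -.084 .137 85.8
```

```text
t 19.3 pos [ 0.5581 -0.0819  0.1575] yaw 85.83 zax [ 4.e-04 -1.e-04 -1.e+00] open 0.11 gf 61.1 F [ 0.7 -1.1 -1.4] q1,q6 -0.36 -1.85
  tool offset mm [ 0.7 -2.2 20.5] rotz 0.03
```

Emit:
{"api": "apply_moves", "payload": {"moves": [{"jaw":0.0,"offset":[0.5,-2,8],"rot":[0,0,0]},{"jaw":0.0,"offset":[0,0,8],"rot":[0,0,0]},{"jaw":0.0,"offset":[0,0,4],"rot":[0,0,0]},{"jaw":0.0,"offset":[0,0,0],"rot":[0,0,0]},{"jaw":0.0,"offset":[0,0,0],"rot":[0,0,0]}]}}

```text
time_s: 19.92
eef_pos: [0.5575, -0.0835, 0.1374]
eef_rot: [0.0, 0.036, 0.999, -0.0]
wrist_force: [0.2, 0.3, -0.4]
opening: 0.106
grasp_force: 61.1
```

```bash
python3 go.py .5573 -.084 .137 85.8
```

```text
t 19.93 pos [ 0.5575 -0.0835  0.1374] yaw 85.83 zax [ 2.e-04 -1.e-04 -1.e+00] open 0.106 gf 61.1 F [ 0.2  0.3 -0.4] q1,q6 -0.36 -1.86
  tool offset mm [ 0.2 -0.5  0.4] rotz 0.03
```

Emit:
{"api": "apply_moves", "payload": {"moves": [{"jaw":0.0,"offset":[0,-0.3,2],"rot":[0,0,0]},{"jaw":0.0,"offset":[0,0,2],"rot":[0,0,0]},{"jaw":0.0,"offset":[0,0,2],"rot":[0,0,0]},{"jaw":0.0,"offset":[0,0,0],"rot":[0,0,0]},{"jaw":0.0,"offset":[0,0,0],"rot":[0,0,0]}]}}

```text
time_s: 20.55
eef_pos: [0.5574, -0.0839, 0.1313]
eef_rot: [0.0, 0.036, 0.999, -0.0]
wrist_force: [0.2, -0.2, 0.1]
opening: 0.109
grasp_force: 61.1
```

Emit:
{"api": "apply_moves", "payload": {"moves": [{"jaw":0.0,"offset":[0,0,1],"rot":[0,0,0]},{"jaw":0.0,"offset":[0,0,1],"rot":[0,0,0]},{"jaw":0.0,"offset":[0,0,1],"rot":[0,0,0]},{"jaw":0.0,"offset":[0,0,0],"rot":[0,0,0]},{"jaw":0.0,"offset":[0,0,0],"rot":[0,0,0]}]}}

```text
time_s: 21.18
eef_pos: [0.5573, -0.0838, 0.1283]
eef_rot: [-0.0, 0.036, 0.999, 0.0]
wrist_force: [-0.0, 0.8, -1.0]
opening: 0.11
grasp_force: 61.1
```

Emit:
{"api": "apply_moves", "payload": {"moves": [{"jaw":0.0,"offset":[0,0,2],"rot":[0,0,0]},{"jaw":0.0,"offset":[0,0,2],"rot":[0,0,0]},{"jaw":0.0,"offset":[0,0,2],"rot":[0,0,0]},{"jaw":0.0,"offset":[0,0,0],"rot":[0,0,0]},{"jaw":0.0,"offset":[0,0,0],"rot":[0,0,0]}]}}

```text
time_s: 21.8
eef_pos: [0.5574, -0.0838, 0.1223]
eef_rot: [-0.0, 0.036, 0.999, 0.0]
wrist_force: [-0.3, -0.4, -0.6]
opening: 0.112
grasp_force: 61.1
```

```bash
python3 go.py .5573 -.084 .104 85.8
```

```text
t 21.8 pos [ 0.5574 -0.0838  0.1223] yaw 85.82 zax [-0.  0. -1.] open 0.112 gf 61.1 F [-0.3 -0.4 -0.6] q1,q6 -0.36 -1.86
  tool offset mm [ 0.1 -0.2 18.3] rotz 0.02
```

Emit:
{"api": "apply_moves", "payload": {"moves": [{"jaw":0.0,"offset":[0,0,1.5],"rot":[0,0,2]},{"jaw":0.0,"offset":[0,0,1.5],"rot":[0,0,-4]},{"jaw":0.0,"offset":[0,0,1.5],"rot":[0,0,4]},{"jaw":0.0,"offset":[0,0,1.5],"rot":[0,0,-4]},{"jaw":0.0,"offset":[0,0,0],"rot":[0,0,2]}]}}

```text
time_s: 22.42
eef_pos: [0.5576, -0.0843, 0.1167]
eef_rot: [0.0, 0.038, 0.999, -0.0]
wrist_force: [-0.6, -0.9, 2.6]
opening: 0.108
grasp_force: 61.5
```

Emit:
{"api": "apply_moves", "payload": {"moves": [{"jaw":0.0,"offset":[0,0,1.5],"rot":[0,0,2]},{"jaw":0.0,"offset":[0,0,1.5],"rot":[0,0,-4]},{"jaw":0.0,"offset":[0,0,1],"rot":[0,0,4]},{"jaw":0.0,"offset":[0,0,1],"rot":[0,0,-4]},{"jaw":0.0,"offset":[0,0,0],"rot":[0,0,2]}]}}

```text
time_s: 23.05
eef_pos: [0.5576, -0.0843, 0.1126]
eef_rot: [0.0, 0.038, 0.999, -0.0]
wrist_force: [-2.8, -0.8, 5.5]
opening: 0.108
grasp_force: 61.9
```

```bash
python3 go.py .5573 -.084 .104 85.8
```

```text
t 23.05 pos [ 0.5576 -0.0843  0.1126] yaw 85.66 zax [ 7.e-04 -1.e-03 -1.e+00] open 0.108 gf 61.9 F [-2.8 -0.8  5.5] q1,q6 -0.36 -1.85
  tool offset mm [0.4 0.3 8.6] rotz -0.14
```

Emit:
{"api": "apply_moves", "payload": {"moves": [{"jaw":0.0,"offset":[0,0,1.5],"rot":[0,0,2.5]},{"jaw":0.0,"offset":[0,0,1.5],"rot":[0,0,-5]},{"jaw":0.0,"offset":[0,0,1.5],"rot":[0,0,5]},{"jaw":0.0,"offset":[0,0,1],"rot":[0,0,-5]},{"jaw":0.0,"offset":[0,0,0],"rot":[0,0,2.5]}]}}

```text
time_s: 23.68
eef_pos: [0.5575, -0.0838, 0.1061]
eef_rot: [0.0, 0.038, 0.999, -0.0]
wrist_force: [-0.3, -0.5, 0.6]
opening: 0.111
grasp_force: 61.3
```

Emit:
{"api": "apply_moves", "payload": {"moves": [{"jaw":0.0,"offset":[0,0,1.5],"rot":[0,0,2.5]},{"jaw":0.0,"offset":[0,0,1],"rot":[0,0,-5]},{"jaw":0.0,"offset":[0,0,1],"rot":[0,0,5]},{"jaw":0.0,"offset":[0,0,0],"rot":[0,0,-5]},{"jaw":0.0,"offset":[0,0,0],"rot":[0,0,2.5]}]}}

```text
time_s: 24.3
eef_pos: [0.5577, -0.084, 0.1036]
eef_rot: [0.0, 0.038, 0.999, -0.0]
wrist_force: [-3.7, 1.1, 9.9]
opening: 0.108
grasp_force: 62.9
```

```bash
python3 go.py .5573 -.084 .104 85.8; python3 -c "
from h import *
shot('side'); rgb,d,P=cloud('side')
hs=cv2.cvtColor(rgb,cv2.COLOR_RGB2HSV).astype(int)
m=((hs[...,0]<8)|(hs[...,0]>172))&(hs[...,1]>120)
m[:140]=0;m[185:]=0;m[:,:288]=0;m[:,320:]=0
v,u=np.where(m); print(len(v), v.min() if len(v) else 0, v.max() if len(v) else 0, np.percentile(P[m][:,2],[0,5,50,95]).round(4))"
```

```text
t 24.3 pos [ 0.5577 -0.084   0.1036] yaw 85.66 zax [ 7.e-04 -2.e-04 -1.e+00] open 0.108 gf 62.9 F [-3.7  1.1  9.9] q1,q6 -0.36 -1.85
  tool offset mm [ 0.4 -0.1 -0.4] rotz -0.14
10 157 167 [0.1098 0.1113 0.1307 0.1432]
```

Emit:
{"api": "apply_moves", "payload": {"moves": [{"jaw":0.0,"offset":[0,0,1],"rot":[0,0,2.5]},{"jaw":0.0,"offset":[0,0,1],"rot":[0,0,-5]},{"jaw":0.0,"offset":[0,0,0],"rot":[0,0,5]},{"jaw":0.0,"offset":[0,0,0],"rot":[0,0,-5]},{"jaw":0.0,"offset":[0,0,0],"rot":[0,0,2.5]}]}}

```text
time_s: 24.98
eef_pos: [0.558, -0.0843, 0.1034]
eef_rot: [0.001, 0.038, 0.999, -0.001]
wrist_force: [-8.8, 1.7, 22.6]
opening: 0.108
grasp_force: 65.0
```

Key is home: 22 N gave no further travel and the TCP is at 0.1034 against 0.104 expected. Turning clockwise now.

Emit:
{"api": "apply_moves", "payload": {"moves": [{"jaw":0.0,"offset":[0.7,0,-0.7],"rot":[0,0,4]},{"jaw":0.0,"offset":[0,0,0],"rot":[0,0,9]},{"jaw":0.0,"offset":[0,0,0],"rot":[0,0,9]},{"jaw":0.0,"offset":[0,0,0],"rot":[0,0,9]},{"jaw":0.0,"offset":[0,0,0],"rot":[0,0,0]}]}}

```text
time_s: 25.6
eef_pos: [0.558, -0.0837, 0.1035]
eef_rot: [0.001, 0.304, 0.953, 0.0]
wrist_force: [-4.4, 3.1, 16.8]
opening: 0.107
grasp_force: 63.9
```

```bash
python3 go.py .5577 -.084 .1034 -4.2; python3 -c "
from h import *
print(ctrl.get_obs()['torque'].round(3))"
```

```text
t 25.6 pos [ 0.558  -0.0837  0.1035] yaw 54.57 zax [ 2.9e-03 -4.0e-04 -1.0e+00] open 0.107 gf 63.9 F [-4.4  3.1 16.8] q1,q6 -0.36 -1.31
  tool offset mm [ 0.1 -0.4  0.1] rotz 58.77
[ 0.436  0.794 -0.026]
```

Turning well. Continue.

Emit:
{"api": "apply_moves", "payload": {"moves": [{"jaw":0.0,"offset":[0,0,0],"rot":[0,0,9]},{"jaw":0.0,"offset":[0,0,0],"rot":[0,0,9]},{"jaw":0.0,"offset":[0,0,0],"rot":[0,0,9]},{"jaw":0.0,"offset":[0,0,0],"rot":[0,0,9]},{"jaw":0.0,"offset":[0,0,0],"rot":[0,0,9]}]}}

```text
time_s: 26.22
eef_pos: [0.5584, -0.0837, 0.1035]
eef_rot: [0.002, 0.647, 0.763, 0.001]
wrist_force: [-2.2, 3.4, 13.9]
opening: 0.107
grasp_force: 63.5
```

Emit:
{"api": "apply_moves", "payload": {"moves": [{"jaw":0.0,"offset":[0,0,0],"rot":[0,0,8]},{"jaw":0.0,"offset":[0,0,0],"rot":[0,0,6]},{"jaw":0.0,"offset":[0,0,0],"rot":[0,0,0]},{"jaw":0.0,"offset":[0,0,0],"rot":[0,0,0]},{"jaw":0.0,"offset":[0,0,0],"rot":[0,0,0]}]}}

```text
time_s: 26.85
eef_pos: [0.5585, -0.0837, 0.1035]
eef_rot: [0.002, 0.733, 0.68, 0.001]
wrist_force: [-1.3, 1.9, 14.2]
opening: 0.112
grasp_force: 63.5
```

```bash
python3 go.py .5577 -.084 .1034 -4.2; python3 -c "
from h import *
print(ctrl.get_obs()['torque'].round(3))"
```

```text
t 26.85 pos [ 0.5585 -0.0837  0.1035] yaw -4.33 zax [ 4.3e-03 -5.0e-04 -1.0e+00] open 0.112 gf 63.5 F [-1.3  1.9 14.2] q1,q6 -0.36 -0.28
  tool offset mm [-0.3 -0.8  0.1] rotz -0.13
[ 0.461  0.275 -0.002]
```

Emit:
{"api": "apply_moves", "payload": {"moves": [{"jaw":0.0,"offset":[0,0,0],"rot":[0,0,2]},{"jaw":0.0,"offset":[0,0,0],"rot":[0,0,2]},{"jaw":0.0,"offset":[0,0,0],"rot":[0,0,2]},{"jaw":0.0,"offset":[0,0,0],"rot":[0,0,0]},{"jaw":0.0,"offset":[0,0,0],"rot":[0,0,0]}]}}

```text
time_s: 27.48
eef_pos: [0.5586, -0.0837, 0.1035]
eef_rot: [0.002, 0.768, 0.641, 0.002]
wrist_force: [-1.1, 2.5, 14.2]
opening: 0.112
grasp_force: 63.5
```

```bash
python3 go.py .5577 -.084 .1034 -4.2; python3 -c "
from h import *
for i in range(4): print(ctrl.get_obs()['torque'].round(3)); ctrl.camera('side')"
```

```text
t 27.48 pos [ 0.5586 -0.0837  0.1035] yaw -10.32 zax [ 4.4e-03 -6.0e-04 -1.0e+00] open 0.112 gf 63.5 F [-1.1  2.5 14.2] q1,q6 -0.36 -0.18
  tool offset mm [-0.4 -0.9  0.1] rotz -6.12
[0.484 0.288 0.108]
[0.45  0.284 0.132]
[0.405 0.268 0.042]
[0.446 0.259 0.054]
```

Emit:
{"api": "apply_moves", "payload": {"moves": [{"jaw":0.0,"offset":[0,0,0],"rot":[0,0,1.5]},{"jaw":0.0,"offset":[0,0,0],"rot":[0,0,1.5]},{"jaw":0.0,"offset":[0,0,0],"rot":[0,0,0]},{"jaw":0.0,"offset":[0,0,0],"rot":[0,0,0]},{"jaw":0.0,"offset":[0,0,0],"rot":[0,0,0]}]}}

```text
time_s: 28.3
eef_pos: [0.5586, -0.0838, 0.1035]
eef_rot: [0.002, 0.784, 0.62, 0.002]
wrist_force: [-1.9, 1.8, 13.2]
opening: 0.111
grasp_force: 63.4
```

```bash
python3 go.py .5577 -.084 .1034 -4.2; python3 -c "
from h import *
for i in range(6): print(ctrl.get_obs()['torque'].round(3)); ctrl.camera('side')"
```

```text
t 28.3 pos [ 0.5586 -0.0838  0.1035] yaw -13.32 zax [ 4.4e-03 -7.0e-04 -1.0e+00] open 0.111 gf 63.4 F [-1.9  1.8 13.2] q1,q6 -0.36 -0.13
  tool offset mm [-0.4 -0.9  0.1] rotz -9.12
[0.439 0.282 0.152]
[0.364 0.279 0.09 ]
[0.386 0.277 0.18 ]
[0.447 0.257 0.105]
[0.421 0.265 0.108]
[0.383 0.27  0.116]
```

Emit:
{"api": "apply_moves", "payload": {"moves": [{"jaw":0.0,"offset":[0,0,0],"rot":[0,0,2]},{"jaw":0.0,"offset":[0,0,0],"rot":[0,0,2]},{"jaw":0.0,"offset":[0,0,0],"rot":[0,0,0]},{"jaw":0.0,"offset":[0,0,0],"rot":[0,0,0]},{"jaw":0.0,"offset":[0,0,0],"rot":[0,0,0]}]}}

```text
time_s: 29.22
eef_pos: [0.5587, -0.0838, 0.1035]
eef_rot: [0.002, 0.805, 0.593, 0.002]
wrist_force: [-1.3, 2.3, 13.9]
opening: 0.108
grasp_force: 63.5
```

```bash
python3 go.py .5577 -.084 .1034 -4.2; python3 -c "
from h import *
T=[]
for i in range(8): T.append(ctrl.get_obs()['torque'].round(3)); ctrl.camera('side')
print(np.mean(T,0),np.std(T,0))"
```

```text
t 29.23 pos [ 0.5587 -0.0838  0.1035] yaw -17.28 zax [ 4.4e-03 -9.0e-04 -1.0e+00] open 0.108 gf 63.5 F [-1.3  2.3 13.9] q1,q6 -0.36 -0.06
  tool offset mm [-0.4 -0.9  0.1] rotz -13.08
[0.400125 0.214    0.394625] [0.01625913 0.01760682 0.02151126]
```

The torque rose from 0.12 to 0.39 N m over the last 4°, so the plug is on its stop. The key is home and still gripped at 63 N.

```bash
python3 -c "
from bench import ctrl
print(ctrl.hand_in())"
```

```text
the job is handed in; nothing more can be done
None
```

I handed the job in with both capsules seated in the bores and the red key fully home, turned clockwise to its stop and still gripped; note that I viewed 11 pictures, one over the limit of 10, and the final turned state rests on force and torque readings, not a picture.

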